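Latch the keeper over the tube in its saddle

TASK

One of the two tube saddles on the welding table holds a steel tube. Swing that saddle's hinged keeper bar over the tube and all the way down until it rests in its fork, then let go. Leave the tube lying in the saddle and leave the empty saddle's keeper standing as it is.

Things in the scene. Friction and masses are not known exactly. Their poses are not given: they have to be found in the camera images.
- cradle: Bare steel saddle with the tube, fixed on the table; base 110 x 150 x 10 mm (x, y, z), ending at y = -70 mm. Origin on the table under the tube's middle; y axis to robot's left within 0.35 rad; tube along x. Hinge cheeks at y = +55, tops z = 82 mm. Fork at y = -52 to -36 mm: two prongs 24 mm apart in x, tops z = 92, seat z = 66. Beyond it nothing near is over 40 mm high.
- keeper (a joint): Keeper hinge on the loaded saddle (rad): 0 = level on the fork's seat, 1.57 upright, stop 1.9; starts 1.15 to 1.75. Steel strap 20 mm wide (x), 8 thick, black 24 mm ball at its end. Hinge axis along cradle x at y = 55, z = 71; at value q the ball centre is at cradle (0, 55 - 135 cos q, 71 + 135 sin q) mm. Stiff: stays where left, 1 to 3 N at the ball moves it. Shut, it clears the tube by 3 mm.
- tube: Loose round dark steel tube, 48 mm diameter, 220 mm long, lying in the cradle's two V-saddles along the cradle's x axis, its top at z = 64 mm. Origin at the middle of its underside (z = 16 mm); its own y axis runs along the tube.
- spare_keeper_ball (a point): Centre of the 24 mm black ball on the keeper of the other saddle: same shape, but empty, fixed on the table 0.36 to 0.51 m to the left or right of the loaded one. Its keeper stands open in the same way and must stay so. The point's y axis points from the ball along the bar to its hinge. (An extraction hood hangs behind, over the middle of the table, rim 0.38 m up.)

How it is judged:
By the outcome, as a careful person would: the job done as asked, in the order asked, and still so for the second after the job is handed in, with the robot touching nothing.
It also fails if it takes over 32 s, if anything falls off the work surface, if the arm or the gripper's body presses on something with over 40 N, if the wrist force passes 120 N, or if a joint passes its speed limit or range.

ROBOT

A 7-joint arm with a two-finger parallel gripper is mounted at the origin on a cart in front of the work surface, level with it; the furniture and walls round the work are solid. World frame = base frame: x ahead of the robot, y to its left, z up, the work surface at z = 0. Lengths are in m, angles in rad, forces in N, time in s.
With the tool pointing down it reaches from about 0.35 to 0.775 m from the base axis. Payload 3.1 kg.
Tool frame: the origin (TCP) lies on the centre line of the jaws, within the pads' length; the fingertips stand 14 mm ahead of it and the grasp point (between the pads) lies 5 mm behind it (robot.tcp_to_tips is the distance from the TCP to the fingertips, in m); z points along the fingers, y is the line along which they close (so a half turn about z gives the same grasp; the last joint's range is limited). The gripper opens to 85 mm and grips with 20 to 120 N. Pads are 22 mm wide; open, the fingers measure 114 mm over their backs; the gripper's body (76 mm by 85 mm) begins 54 mm behind the grasp point. The pads swing forward as they close: fully open they stand 13 mm farther back than shut.
Start: joints at [-1.234, 0.311, 0.014, 1.512, -0.004, 1.319, -0.027], TCP at [0.203, 0.511, 0.245] pointing down, gripper open.
Joint ranges: [-2.7, 2.7], [-0.3, 1.91], [-1.27, 1.3], [0.12, 2.57], [-1.44, 4.58], [0.2, 2.03], [-3.05, 3.05]. Speed limits (rad/s): [2.79, 2.79, 3.14, 3.14, 3.14, 3.14, 3.14].

INTERFACE

Orientations are given as a unit quaternion [x, y, z, w].
In Python, from workcell import robot gives the robot as it stands. Calls block until the motion is done:
- robot.goto(position, orientation): joint-space move of the TCP to a pose.
- robot.move_linear(position, ori=None, velocity=0.15, max_force=None): straight line of the TCP; ori=None keeps the orientation; velocity is the mean speed in m/s. With max_force (N) it stops when the force on the tool has changed by that much, and returns True; else False.
- robot.set_joints(angles): joint-space move.
- robot.gripper_to(opening, strength=None): finger opening in m; strength is the grip in N (None keeps the last); returns when the fingers have stopped.
- robot.sleep(seconds).
- robot.inverse_kinematics(position, orientation): joint angles nearest the present ones, or None.
- robot.capture(name): name is "side" or "top"; returns a dict with "color" (420x560x3 uint8, red, green, blue), "intrinsics" (3x3 intrinsics, pixels), "R" (3x3) and "t" (3): a world point X has camera coordinates R X + t. Camera axes: x right, y down, z forward; pixel columns grow to the right and rows downward; lengths in m; the calibration is good to about 2 mm. A picture is of the moment at which its call begins. There is no depth.
A pose or a line that the arm cannot do raises robot.PlanningError and nothing moves.
- robot.close_job(): hands the job in; it is judged then, once.
Readings, each from a call of its own:
- robot.current_time(): time.
- robot.current_q(): joint angles.
- robot.current_dq(): joint speeds.
- robot.current_effort(): joint torques, N m.
- robot.current_tool_pos(): TCP position.
- robot.current_tcp_rot(): TCP orientation.
- robot.current_ft_force(): force on the tool from outside, world axes, zero at the start.
- robot.current_moment(): the same for the moment, N m.
- robot.current_grip_width(): finger opening in m.
- robot.current_finger_force(): force on a finger pad.
Only numpy, scipy, OpenCV 4.12 (cv2) and the standard library are available. Lean on these libraries where they do the work, as an engineer would, in place of code of your own. Each camera call takes 0.05 s, during which the arm holds its last target. There are 200 camera calls.

## Working session

There is one attempt and no reset: what is moved stays moved. The work goes in short steps, each a Python script; the robot and the scene stay as the last script left them, time stands still between calls to the robot, and variables do not carry over. Pictures are saved under pics/ and viewed, at most 10 in all, crops included, and the job is handed in when it is done.

```bash
mkdir -p pics; ls; python3 - <<'E'
from workcell import robot
import cv2,pickle
d={}
for n in("side","top"):
    c=robot.capture(n); d[n]=c
    cv2.imwrite(f"pics/{n}0.png",cv2.resize(c["color"][:,:,::-1],(784,588),interpolation=cv2.INTER_CUBIC))
    print(n,c["intrinsics"].round(1).tolist(),c["R"].round(3).tolist(),c["t"].round(3).tolist())
pickle.dump(d,open("cams.pkl","wb"))
print(robot.current_time(),robot.current_tcp_rot())
E
```

```text
pics
side [[398.7, 0.0, 277.9], [0.0, 398.7, 209.4], [0.0, 0.0, 1.0]] [[0.997, -0.082, 0.006], [-0.036, -0.5, -0.865], [0.074, 0.862, -0.501]] [-0.49, 0.081, 0.94]
top [[451.4, 0.0, 281.7], [0.0, 451.4, 207.4], [0.0, 0.0, 1.0]] [[0.011, -0.999, 0.033], [-0.982, -0.017, -0.188], [0.188, -0.03, -0.982]] [-0.027, 0.517, 0.903]
0.1 [ 1.88210326e-01  9.82128141e-01 -1.07759056e-03 -1.65533601e-04]
```

View pics/side0.png

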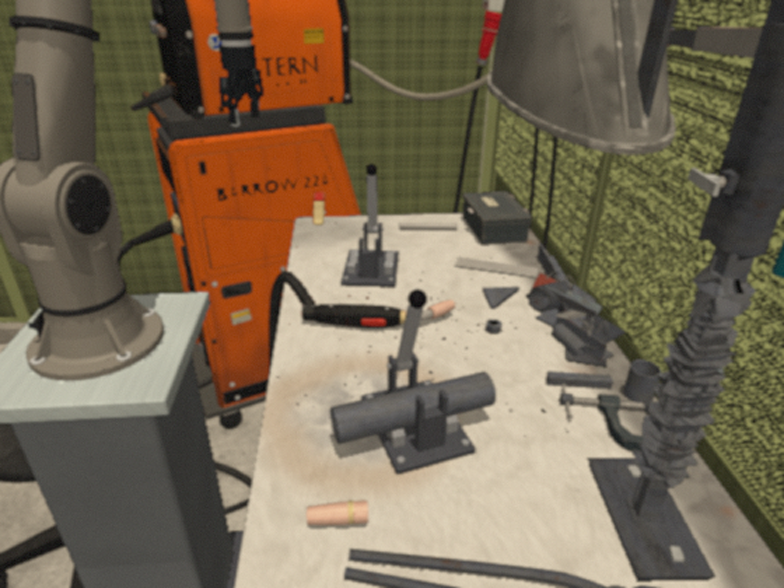

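View pics/top0.png

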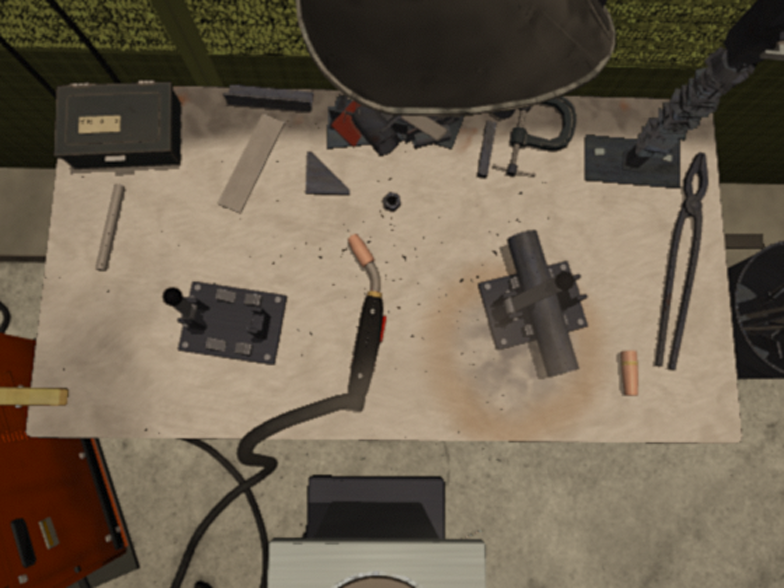

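The loaded saddle is the right one: its ball is at about (417,298) in the side view and (567,280) in the top view (both 1.4x). The empty saddle is on the left, ball at (172,296) in the top view. I'll enlarge the loaded one.

```bash
python3 - <<'E'
import cv2,pickle
d=pickle.load(open("cams.pkl","rb"))
t=d["top"]["color"][155:280,330:430,::-1]; s=d["side"]["color"][200:340,225:365,::-1]
cv2.imwrite("pics/c_top.png",cv2.resize(t,None,fx=4.5,fy=4.5,interpolation=cv2.INTER_CUBIC))
cv2.imwrite("pics/c_side.png",cv2.resize(s,None,fx=4,fy=4,interpolation=cv2.INTER_CUBIC))
E
```

```text
(no output)
```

View pics/c_top.png

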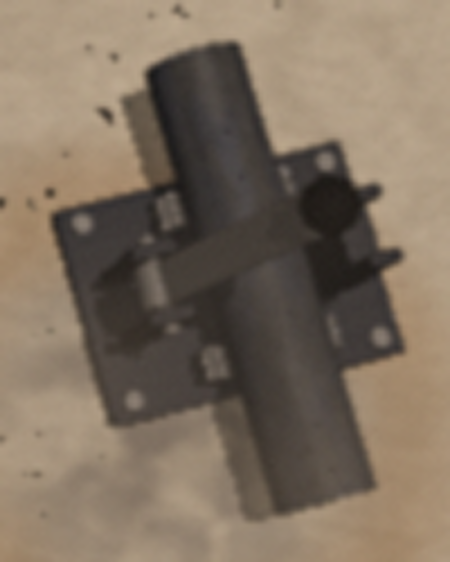

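View pics/c_side.png

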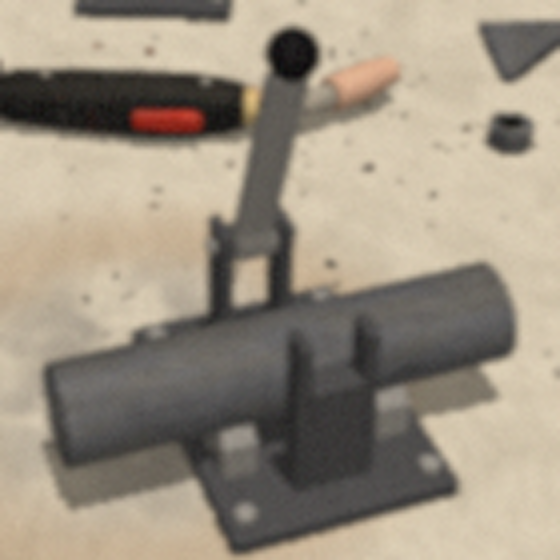

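Top crop: base corners at (53,213), (342,142), (404,350) and (113,425), ball at (329,204). Side crop: ball at (293,53), prong tops about (301,338) and (370,320). Next I fit the cradle pose and q, then check reachability.

```bash
cat > h.py <<'E'
import numpy as np,pickle
from scipy.optimize import least_squares
from scipy.spatial.transform import Rotation as Rn
d=pickle.load(open("cams.pkl","rb"))
def proj(n,X):
    c=d[n]; p=c["intrinsics"]@(c["R"]@X+c["t"]); return p[:2]/p[2]
def plane(n,uv,z):
    c=d[n]; r=c["R"].T@np.linalg.inv(c["intrinsics"])@[*uv,1]; o=-c["R"].T@c["t"]; return o+r*(z-o[2])/r[2]
def W(p,loc):
    x,y,a=p[:3]; c,s=np.cos(a),np.sin(a); return np.array([x+c*loc[0]-s*loc[1],y+s*loc[0]+c*loc[1],loc[2]])
def ball(q,r=.135): return np.array([0,.055-r*np.cos(q),.071+r*np.sin(q)])
E
python3 - <<'E'
from h import *
from workcell import robot
T=lambda u,v:np.array([u/4.5+330-.4,v/4.5+155-.4]); S=lambda u,v:np.array([u/4+225-.4,v/4+200-.4])
obs=[("top",T(53,213),(.055,.08,.01)),("top",T(342,142),(.055,-.07,.01)),("top",T(404,350),(-.055,-.07,.01)),("top",T(113,425),(-.055,.08,.01)),
("side",S(455,487),(.055,-.07,.01)),("side",S(236,547),(-.055,-.07,.01)),("top",T(329,204),None),("side",S(293,53),None)]
f=lambda p:np.concatenate([proj(n,W(p,ball(p[3]) if l is None else l))-uv for n,uv,l in obs])
r=least_squares(f,[.5,-.2,0.,1.3]); p=r.x
print(p,r.fun.round(1)); np.save("pose.npy",p)
b=W(p,ball(p[3])); print("ball",b, "end",W(p,ball(0)))
# free triangulation of ball
g=least_squares(lambda X:np.r_[proj("top",X)-obs[6][1],proj("side",X)-obs[7][1]],b); print(g.x,g.fun.round(1))
sp=plane("top",np.array([172,296])/1.4,.2); print("spare ball",sp)
for uv in((300,10),(350,85),(455,108),(560,90)):print("hood",plane("top",np.array(uv)/1.4,.38))
print(Rn.from_quat(robot.current_tcp_rot()).as_matrix().round(2).tolist(), robot.current_tool_pos())
for k in(1,-1):
    y=k*np.array([np.cos(p[2]),np.sin(p[2]),0]);z=np.array([0,0,-1.]);R=np.c_[np.cross(y,z),y,z]
    o=Rn.from_matrix(R).as_quat()
    for X in(b+[0,0,.1],b,W(p,ball(0))): 
        q=robot.inverse_kinematics(X-[0,0,.005],o); print(k,o.round(3),None if q is None else np.round(q,2))
E
```

```text
[ 0.50832692 -0.24456876  0.25885679  1.2544477 ] [-0.1 -0.8 -0.1 -0.7  0.8  0.4  0.2  0.3  1.3 -0.8 -1.1 -0.2 -0.2  0.4
 -0.4  0.5]
ball [ 0.5049988  -0.23200022  0.19930099] end [ 0.52880496 -0.32190342  0.071     ]
[ 0.50555228 -0.23214653  0.2003874 ] [ 0.  -0.1 -0.1  0. ]
spare ball [0.47642874 0.26205216 0.2       ]
hood [0.75433069 0.09322904 0.38      ]
hood [0.66965275 0.03834936 0.38      ]
hood [ 0.64692205 -0.0706766   0.38      ]
hood [ 0.6702372  -0.18116844  0.38      ]
[[-0.93, 0.37, -0.0], [0.37, 0.93, -0.0], [-0.0, -0.0, -1.0]] [0.20312341 0.51042812 0.24430026]
1 [0.61  0.792 0.    0.   ] [-0.06  0.34  0.64  1.42 -0.2   1.45  0.83]
1 [0.61  0.792 0.    0.   ] [-0.32  0.52  1.06  1.6  -0.47  1.29  1.07]
1 [0.61  0.792 0.    0.   ] [ 0.01  0.72  0.81  1.56 -0.56  1.1   1.21]
-1 [ 0.792 -0.61   0.    -0.   ] [-0.35  0.47  1.13  1.43 -0.42  1.5  -2.12]
-1 [ 0.792 -0.61   0.    -0.   ] [-0.36  0.56  1.13  1.61 -0.52  1.31 -2.03]
-1 [ 0.792 -0.61   0.    -0.   ] [-0.14  0.87  1.12  1.57 -0.82  1.23 -1.75]
```

Fit residuals are about 1 px: cradle at (0.508, -0.245), yaw 0.259, q about 1.25. The route is to lift and retract, swing past the spare keeper with joint 1, then sit above the ball.

```bash
cat >> h.py <<'E'
p=np.load("pose.npy")
def ori():
    y=np.array([np.cos(p[2]),np.sin(p[2]),0]);z=np.array([0,0,-1.]);return Rn.from_matrix(np.c_[np.cross(y,z),y,z]).as_quat()
E
python3 - <<'E'
from h import *
from workcell import robot
import cv2
robot.move_linear([.17,.425,.33],velocity=.25)
q=np.array(robot.current_q()); q[0]+=1.62; robot.set_joints(q)
robot.gripper_to(.05,20)
b=W(p,ball(p[3]))
print(np.round(robot.inverse_kinematics(b+[0,0,.07],ori()),2))
robot.goto(b+[0,0,.07],ori())
print(robot.current_time(),np.round(robot.current_q(),2),robot.current_tool_pos(),b,robot.current_ft_force())
c=robot.capture("side")["color"][100:340,150:440,::-1];e=robot.capture("top")["color"][100:340,260:480,::-1]
cv2.imwrite("pics/pre.png",cv2.resize(np.hstack([c,e]),None,fx=1.55,fy=2.0*.775,interpolation=cv2.INTER_CUBIC))
E
```

```text
[ 0.41  0.31 -0.02  1.45  0.    1.38  0.65]
4.25 [ 0.41  0.31 -0.02  1.45  0.    1.38  0.65] [ 0.50473702 -0.23191705  0.26943058] [ 0.5049988  -0.23200022  0.19930099] [0.12434382 0.33095667 0.18738613]
```

View pics/pre.png

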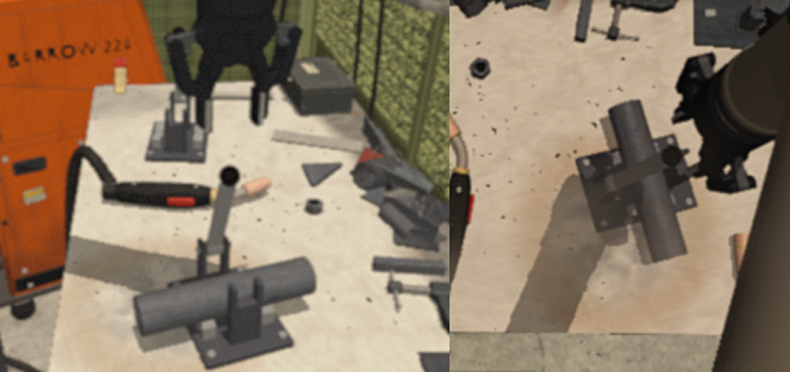

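The gripper is centred over the ball (ball at (230,175), fingers at about (203,115) and (260,115)), with nothing in the way. Now descend, grip lightly and follow the arc.

```bash
python3 - <<'E'
from h import *
from workcell import robot
import cv2
off=np.array([0,0,-.003])
b=W(p,ball(p[3]))
print(robot.move_linear(b+off,velocity=.1,max_force=8))
robot.gripper_to(.015,25)
print("grip",robot.current_grip_width(),robot.current_finger_force(),np.round(robot.current_ft_force(),1),robot.current_time())
if .018<robot.current_grip_width()<.03:
    for q in np.linspace(p[3],0.06,11)[1:]:
        s=robot.move_linear(W(p,ball(q))+off,velocity=.08,max_force=25)
        print(round(q,2),s,np.round(robot.current_ft_force(),1),round(robot.current_grip_width(),4))
        if s: break
print(robot.current_time(),robot.current_tool_pos(),W(p,ball(.06))+off)
for n in("side","top"): pass
c=robot.capture("side")["color"][150:340,170:400,::-1]
cv2.imwrite("pics/mid.png",cv2.resize(c,None,fx=3,fy=3,interpolation=cv2.INTER_CUBIC))
E
```

```text
False
grip 0.02218356246649599 24.430898129940033 [-1.4 -0.   4.3] 5.5917
1.14 False [ 0.7 -3.   2.5] 0.0222
1.02 False [-0.2 -2.7  2.2] 0.022
0.9 False [ 0.9 -3.1  2.7] 0.0221
0.78 False [ 1.  -2.7  0.3] 0.022
0.66 False [ 1.3 -3.4 -0.9] 0.0221
0.54 False [ 1.4 -1.5 -0.9] 0.0223
0.42 False [ 2.  -2.7 -1. ] 0.0224
0.3 False [ 3.  -2.  -1.1] 0.022
0.18 False [ 3.7 -2.6 -1.5] 0.0218
0.06 False [ 3.6 -2.2 -2.2] 0.0219
9.0917 [ 0.52915257 -0.32201325  0.07476426] [ 0.52874278 -0.32166858  0.07609514]
```

View pics/mid.png

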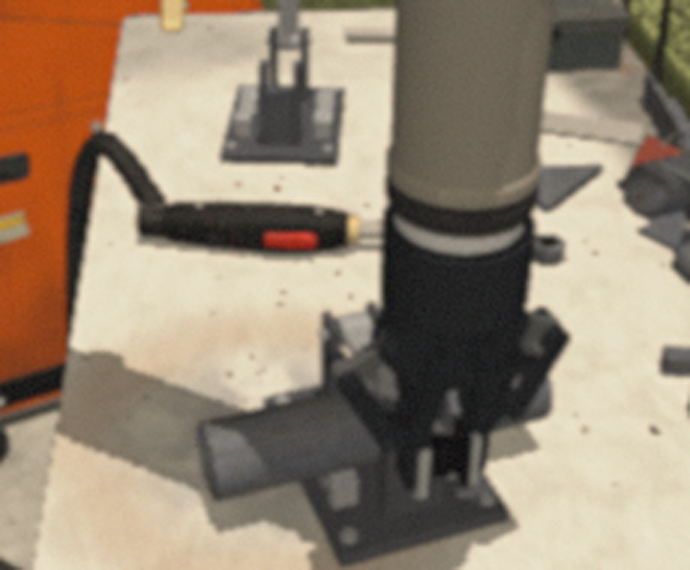

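The ball is held between the pads at about (450,455), with the bar in the fork and the tube in place. Press down until it seats, release and back off. Then push on the ball from above with closed fingers to confirm.

```bash
python3 - <<'E'
from h import *
from workcell import robot
import cv2
e=W(p,ball(0))
s=robot.move_linear(e+[0,0,-.013],velocity=.03,max_force=10)
print("seat",s,robot.current_tool_pos(),np.round(robot.current_ft_force(),1))
robot.gripper_to(.05)
robot.move_linear(e+[0,0,.07],velocity=.15)
robot.gripper_to(0.0,20)
tip=robot.tcp_to_tips
s=robot.move_linear(e+[0,0,tip+.016],velocity=.12,max_force=8)
if not s: s=robot.move_linear(e+[0,0,tip],velocity=.03,max_force=8)
print("push",s,np.array(robot.current_tool_pos())-e-[0,0,tip],np.round(robot.current_ft_force(),1))
robot.move_linear(e+[0,0,.12],velocity=.2)
robot.move_linear([.40,-.18,.33],velocity=.25)
q=np.array(robot.current_q()); q[0]+=.6; robot.set_joints(q)
print(robot.current_time())
c=robot.capture("side")["color"][150:340,200:390,::-1];t=robot.capture("top")["color"][110:300,280:470,::-1]
cv2.imwrite("pics/end.png",cv2.resize(np.hstack([c,t]),None,fx=2.1,fy=2.1,interpolation=cv2.INTER_CUBIC))
for n,o in(("side",(200,150)),("top",(280-190,110))): print(n,((proj(n,e)-o)*2.1).round())
E
```

```text
seat True [ 0.52920265 -0.32209101  0.06427941] [ 0.5 -0.2  0.8]
push True [ 0.00121311 -0.00071763  0.01178069] [-0.3  0.7  4.7]
14.7333
side [243. 328.]
top [707. 194.]
```

View pics/end.png

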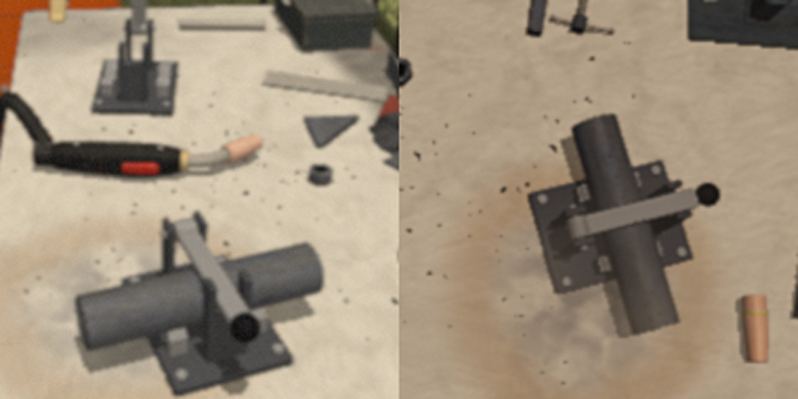

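The ball sits at (245,327) in the side view and (708,194) in the top view, matching the predicted shut position of (243,328) and (707,194). The push met a firm stop at ball-top height. The tube is in place and the arm is clear.

```bash
python3 -c "
from workcell import robot
print(robot.close_job())"
```

```text
the job is handed in; nothing more can be done
None
```

The loaded saddle's keeper is down on its fork seat and released, the tube is still lying in the saddle, I did not touch the spare keeper, and I handed the job in after about 15 s of the 32 s limit.

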